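# Find the steel-cored ballast foot by its weight and hold it up over the base disc

### The arm

A 6-joint arm with a two-finger parallel gripper is mounted at the origin on the work surface. World frame = base frame: x ahead of the robot, y to its left, z up, the work surface at z = 0. Lengths are in m, angles in rad, forces in N, time in s.
With the tool pointing down it reaches from about 0.3 to 0.875 m from the base axis. Payload 6.4 kg.
Tool frame: the origin (TCP) lies between the finger pads; the fingertips stand ctrl.tip_extent ahead of it and the grasp point (between the pads) is the TCP (ctrl.tip_extent is the distance from the TCP to the fingertips, in m); z points along the fingers, y is the line along which they close (so a half turn about z gives the same grasp; the last joint's range is limited). The gripper opens to 85 mm and grips with 20 to 120 N. Pads are 22 mm wide; open, the fingers measure 114 mm over their backs; the gripper's body (76 mm by 85 mm) begins 54 mm behind the grasp point. The pads swing forward as they close: fully open they stand 13 mm farther back than shut.
Start: joints at [-1.409, 0.181, 1.607, -0, 1.354, -0.206], TCP at [0.207, -0.537, 0.25] pointing down, gripper open.
Joint ranges: [-2.99, 2.99], [-0.89, 2.07], [0.3, 2.58], [-1.14, 4.28], [0, 2.63], [-3.12, 3.12]. Speed limits (rad/s): [2.57, 2.57, 3.01, 3.14, 3.14, 3.14].

### API

Orientations are given as a unit quaternion [w, x, y, z].
In Python, from bench import ctrl gives the robot as it stands.
- The arm moves only by the tool send_rows, never from a script. Its arguments are lists of equal length, an entry for each row: "dr": the turn, a rotation vector about the tool's x, y, z in units of 6 degrees (1.0 is 6 degrees), a list of three; "xyz": the shift along the tool's x, y, z in cm, a list of three; "jaw": the opening in per cent of the stroke, from 0 (shut) to 100 (fully open). In form: {"dr": [[wx, wy, wz], ...], "xyz": [[dx, dy, dz], ...], "jaw": [jaw, ...]}. A call has exactly 8 rows; each row is the pose to reach, as a shift and turn from the pose commanded when the call began, along the tool's axes at that moment; what a row does not reach only later rows make up. A row lasts 1/8 s, in which the tool goes at most 62.5 mm and 10.7 degrees, less where a joint would pass 70% of its speed; a pose out of reach is approached as far as the arm can. A call with a gripper value outside its range is refused whole. The fingers move at their own pace and stop on an object; the grip force is fixed at half the most. Time passes only in rows, so rows that repeat a pose let the fingers close, or fill a call up. It gives the time, the measured TCP pose, the force, the opening and the grip force at its end, in the units of the state.
- ctrl.get_obs(): the state, without advancing time (a new reading comes with each control period).
- ctrl.camera(name): name is "side" or "top" or "wrist"; returns the picture (400x640x3 uint8, red, green, blue); there is no depth.
- ctrl.calibration(name): a dict with "camera_matrix" (3x3 intrinsics, pixels), "world_from_camera" (4x4, takes a point from camera to world coordinates). Camera axes: x right, y up, looking along -z (the intrinsics and any distortion apply to the point x, -y, -z); pixel columns grow to the right and rows downward; lengths in m; the calibration is good to about 2 mm. A picture is of the moment at which its call begins: read the wrist's pose just before it. calibration takes no time and is no camera call; for the wrist camera it gives the pose at the moment of the call.
- ctrl.hand_in(): hands the job in; it is judged then, once.
The state is a dict: "time_s": time; "q": joint angles; "dq": joint speeds; "joint_efforts": joint torques, N m; "eef_pos": TCP position; "eef_rot": TCP orientation; "wrist_force": force on the tool from outside, world axes, zero at the start; "torque": the same for the moment, N m; "opening": opening from 0.0 (shut) to 1.0 (fully open); "grasp_force": force on a finger pad.
Only numpy, scipy, OpenCV 4.12 (cv2) and the standard library are available. Lean on these libraries where they do the work, as an engineer would, in place of code of your own. Each camera call takes 0.05 s, during which the arm holds its last target. There are 200 camera calls.

### The job

Pull the upper drawer of the small steel cabinet out against its closing spring, all the way until it catches at its stop and stays open by itself. Then lift the two look-alike blue feet one after the other to feel which is the heavier, and have the lighter one standing back in a pocket of the open drawer. Finish while holding the heavier foot in the gripper, still and upright, about a hand's width above the middle of the round grey base disc so that I can take it from you (do not put it down or let go), and leave the tape roll and the red and green clips alone.

Things in the scene. Friction and masses are not known exactly. Their poses are not given: they have to be found in the camera images.
- cabinet: Fixed grey steel bench cabinet with two blue drawer fronts, 320 wide, 280 deep, 160 mm high, a dark mat on its top. Origin: on the table under the middle of its front; x points into the cabinet (away from the robot), y to its left side as seen from the robot, z up. The upper drawer slides out along -x. Only the upper drawer works.
- drawer (a joint): How far the upper drawer is out, m: 0 shut, end stop 0.155. A spring draws it shut (1.5 N shut, 4.5 N out); from about 0.12 on a spring catch resists (about 6 N more); once past it, beyond 0.141, the drawer stays open by itself at about 0.146. Let go earlier, it runs shut; when caught, only a hard push (over 25 N) shuts it. Pulling takes up to about 15 N.
- drawer_handle (a point): Middle of the upper drawer's handle: a horizontal round steel bar 10 mm thick and 130 mm long, along the cabinet's y, with 38 mm of free depth between bar and drawer front. Bar axis 132 mm above the table, 28 mm below the cabinet's top; moves with the drawer (55 mm before the cabinet's front when shut).
- pocket_left (a point): Left pocket in the drawer, at its +y side: round, 54 mm wide, 8 mm deep. Point: centre of its floor, 88 mm above the table, where a foot's underside rests; moves with the drawer. Pockets are 124 mm apart and 81 mm behind the cabinet's front line when the drawer is shut. Above the pocket floor the drawer's walls rise 38 mm and its front panel 62 mm; 78 mm are free from pocket centre to side wall.
- pocket_right (a point): Right pocket in the drawer, at its -y side: round, 54 mm wide, 8 mm deep. Point: centre of its floor, 88 mm above the table, where a foot's underside rests; moves with the drawer. Pockets are 124 mm apart and 81 mm behind the cabinet's front line when the drawer is shut. Above the pocket floor the drawer's walls rise 38 mm and its front panel 62 mm; 78 mm are free from pocket centre to side wall.
- foot_a: One of two look-alike ballast feet, standing in the upper drawer's pockets (unseen until it is open): an upright blue cylinder, 44 mm in diameter, 50 mm high, with a small metal disc in its top. One has a steel core (about 330 to 530 g), the other is plain (120 to 180 g); which is which cannot be seen and changes. Origin: centre of the underside; z up its axis.
- foot_b: One of two look-alike ballast feet, standing in the upper drawer's pockets (unseen until it is open): an upright blue cylinder, 44 mm in diameter, 50 mm high, with a small metal disc in its top. One has a steel core (about 330 to 530 g), the other is plain (120 to 180 g); which is which cannot be seen and changes. Origin: centre of the underside; z up its axis.
- base_disc: Fixed round grey felt-board disc lying flat on the table, 200 mm in diameter, 12 mm thick, with a dark round seat in its middle and three dark notches at the rim. Origin: centre of the underside.
- disc_middle (a point): Centre of the base disc's upper face, 12 mm above the table.
- tape_roll: Bystander: roll of brown tape lying flat on the table, 96 mm across, 48 mm high. Origin: centre of the underside.
- green_clip: Bystander: flat green U-shaped connector, 75 x 44 x 16 mm, lying on the table. Origin: underside, near its middle.
- red_clip: Bystander: flat red U-shaped connector, 75 x 44 x 16 mm, lying on top of the cabinet. Origin: underside, near its middle.
Not all that is in view belongs to the job. What is meant by the base_disc is not pink or purple, and is the larger of those in its own colour.

How it is judged:
By the outcome, as a careful person would: the job done as asked, in the order asked, and still so for the second after the job is handed in, while the arm keeps its last pose, push and grip.
It also fails if it takes over 72 s, if anything falls off the work surface, if the arm or the gripper's body presses on something with over 40 N, if the wrist force passes 120 N, or if a joint passes its speed limit or range.

## Working session

There is one attempt and no reset: what is moved stays moved. The work goes in short steps, Python scripts to look and compute and a tool call to move; the robot and the scene stay as the last step left them, time stands still between calls to the robot, and variables do not carry over. Pictures are saved under pics/ and viewed, at most 10 in all, crops included, and the job is handed in when it is done.

Besides the shell and the picture viewer there is one more tool, called after ">>>" as a command line: name --argument value ..., lists and objects as JSON in quotes. send_rows: Moves the arm, as the interface text tells. Its arguments: {"type":"object","properties":{"dr":{"type":"array","items":{"type":"array","items":{"type":"number"}}},"xyz":{"type":"array","items":{"type":"array","items":{"type":"number"}}},"jaw":{"type":"array","items":{"type":"number"}}},"required":["dr","xyz","jaw"]}

```bash
ls; mkdir -p pics
python3 - <<'E'
from bench import ctrl
import cv2, numpy as np
print(ctrl.get_obs(), ctrl.tip_extent)
ims=[]
for n in("side","top"):
    im=ctrl.camera(n);cv2.imwrite(f"pics/{n}0.png",im[...,::-1]);ims.append(im)
    c=ctrl.calibration(n);print(n,c)
E
```

```text
pics
{'time_s': 0.0, 'q': array([-1.40928633e+00,  1.81558523e-01,  1.60801732e+00, -9.10449535e-06,
        1.35379058e+00, -2.06319539e-01]), 'dq': array([ 0.00149577, -0.00024124, -0.00024444,  0.00050685,  0.00155303,
        0.00046104]), 'joint_efforts': array([-3.24166449e-04, -4.44866288e+01, -3.51341057e+01, -2.12496498e-04,
        9.10090195e-03,  1.46116088e-05]), 'eef_pos': array([ 0.20668215, -0.53600928,  0.24936979]), 'eef_rot': array([-8.86766283e-04,  9.83134730e-01,  1.82880606e-01,  1.54253948e-05]), 'wrist_force': array([ 0.84853247, -0.76072566, -1.12801243]), 'torque': array([-0.00614284,  0.01492235, -0.03406919]), 'grasp_force': 0.0, 'opening': 0.9916405712848902} 0.019
side {'camera_matrix': array([[483.03259589,   0.        , 326.77012534],
       [  0.        , 483.03259589, 193.10914051],
       [  0.        ,   0.        ,   1.        ]]), 'world_from_camera': array([[-0.99046387,  0.09241019, -0.1021845 ,  0.41533662],
       [-0.13649485, -0.55740339,  0.81894482,  0.83751952],
       [ 0.01872087,  0.82508291,  0.56470144,  0.82470418],
       [ 0.        ,  0.        ,  0.        ,  1.        ]])}
top {'camera_matrix': array([[516.56100039,   0.        , 316.43135724],
       [  0.        , 516.56100039, 193.06728628],
       [  0.        ,   0.        ,   1.        ]]), 'world_from_camera': array([[-0.01816451,  0.99767024, -0.06575828,  0.44443373],
       [-0.99975138, -0.0189743 , -0.01171117, -0.16855155],
       [-0.01293161,  0.0655292 ,  0.99776686,  1.80854033],
       [ 0.        ,  0.        ,  0.        ,  1.        ]])}
```

View pics/side0.png

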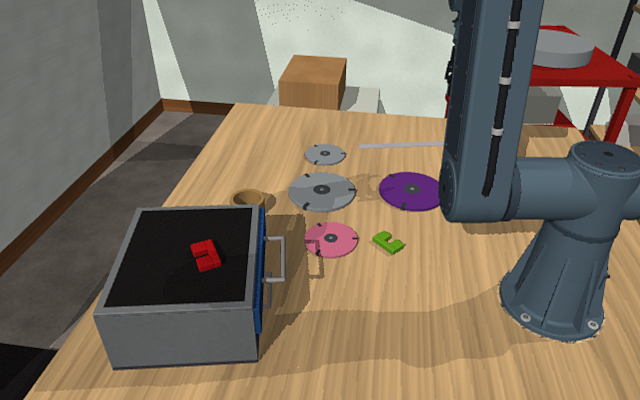

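View pics/top0.png

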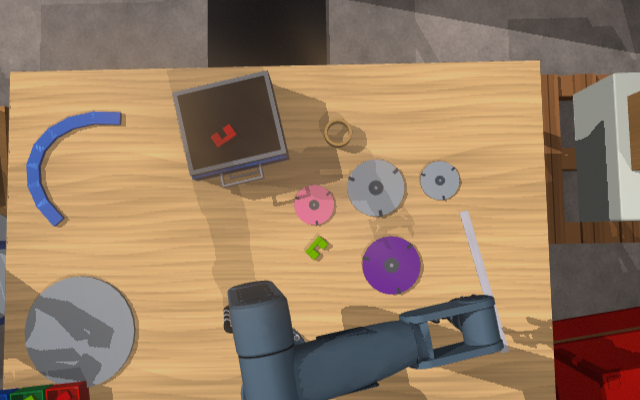

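The top view shows the cabinet at about (230,125) with its handle at (242,178). The disc candidates are:
- Grey, large: (376,188), about 58 px, which is about 200 mm.
- Grey, small: (440,180).
- Pink: (314,205).
- Purple: (391,265).
- Plain grey round: (80,330), far too big and without notches.

The large notched grey disc at (376,188) fits. I'll confirm it in one enlarged crop and measure.

```bash
cat > h.py <<'E'
from bench import ctrl
import cv2, numpy as np
from scipy.spatial.transform import Rotation as R
def ray(n,uv,c=None):
    c=c or ctrl.calibration(n);K=c["camera_matrix"];T=c["world_from_camera"]
    d=np.linalg.inv(K)@np.array([uv[0],uv[1],1.]);d=T[:3,:3]@(d*[1,-1,-1]);return T[:3,3],d
def onz(n,uv,z,c=None):
    o,d=ray(n,uv,c);return o+d*(z-o[2])/d[2]
def proj(n,p,c=None):
    c=c or ctrl.calibration(n);T=np.linalg.inv(c["world_from_camera"]);q=T[:3,:3]@np.asarray(p)+T[:3,3]
    q=c["camera_matrix"]@(q*[1,-1,-1]);return q[:2]/q[2]
def pose():
    o=ctrl.get_obs();w=o["eef_rot"];return o["eef_pos"],R.from_quat([w[1],w[2],w[3],w[0]]),o
def rel(p,Rt,unit=True):
    """move numbers (xyz cm, dr 6deg) from the measured pose to target"""
    x,r,o=pose();return np.round(r.inv().apply(np.asarray(p)-x)*100,2),np.round(np.degrees((r.inv()*Rt).as_rotvec())/6,2)
E
python3 - <<'E'
from h import *
t=cv2.imread("pics/top0.png")
cv2.imwrite("pics/crop.png",cv2.resize(t[60:230,160:460],None,fx=2.6,fy=2.6,interpolation=cv2.INTER_CUBIC))
h=cv2.cvtColor(t,cv2.COLOR_BGR2HSV)
m=((h[...,1]<60)&(h[...,2]>60)).astype(np.uint8)
sub=np.zeros_like(m);sub[150:225,340:412]=m[150:225,340:412]
c=max(cv2.findContours(sub,0,2)[0],key=cv2.contourArea);e=cv2.fitEllipse(cv2.convexHull(c));print(e,onz("top",e[0],.012))
E
```

```text
((375.4674072265625, 187.4950714111328), (56.82121658325195, 57.12034606933594), 123.84907531738281) [ 0.57837179 -0.35341958  0.012     ]
```

View pics/crop.png

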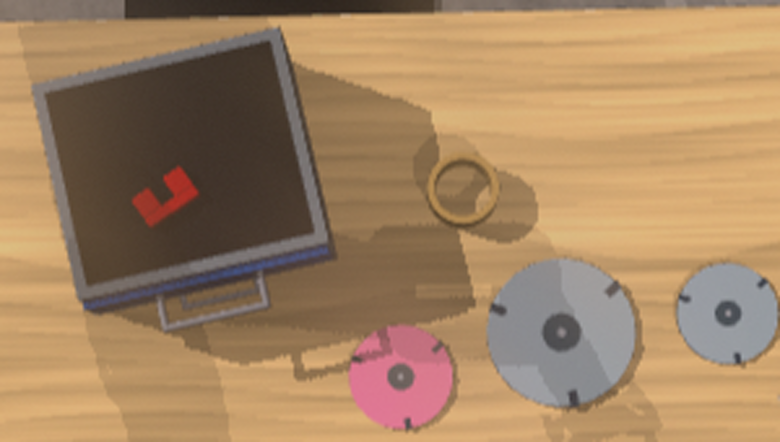

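The crop confirms the large grey disc with three notches and a dark seat at crop (561,332), next to the smaller grey one at (727,313). The cabinet top's corners are at (35,87), (280,30), (328,243) and (82,297). The handle bar runs from (165,326) to (267,303).

Run:
```python
from h import *
f=lambda p:(p[0]/2.6+160-.3,p[1]/2.6+60-.3)
C=[onz("top",f(p),.16) for p in[(35,87),(280,30),(328,243),(82,297)]]
for a in C:print(a)
print([np.linalg.norm(C[i]-C[i-1]) for i in range(4)])
H=[onz("top",f(p),.132) for p in[(165,326),(267,302)]];print(H,np.mean(H,0),np.linalg.norm(H[0]-H[1]))
yv=(C[0]-C[1]+C[3]-C[2]);xv=C[0]-C[3]+C[1]-C[2]
print(np.degrees([np.arctan2(-yv[0],yv[1]),np.arctan2(xv[1],xv[0]),np.arctan2(*(H[0]-H[1])[:2]*[-1,1])]))
# bar in the side picture
mid=np.mean(H,0)
for p in H+[mid]:print(proj("side",p))
s=cv2.imread("pics/side0.png");cv2.imwrite("pics/scrop.png",cv2.resize(s[190:360,90:340],None,fx=3.2,fy=3.2,interpolation=cv2.INTER_CUBIC)[:600])
```

```text
[0.88743075 0.31068195 0.16      ]
[0.95320107 0.00308733 0.16      ]
[ 0.68359688 -0.05317153  0.16      ]
[0.62241316 0.25231483 0.16      ]
[np.float64(0.27136884045277115), np.float64(0.31454758542015665), np.float64(0.2754114714605169), np.float64(0.31155314862701516)]
[array([0.58682146, 0.15503641, 0.132     ]), array([0.61458512, 0.02649246, 0.132     ])] [0.60070329 0.09076444 0.132     ] 0.13150805152621492
[11.69920097 12.10133178 12.18785329]
[282.01064212 280.60573265]
[282.03951187 238.48686184]
[282.0258407  258.43209459]
```

View pics/scrop.png

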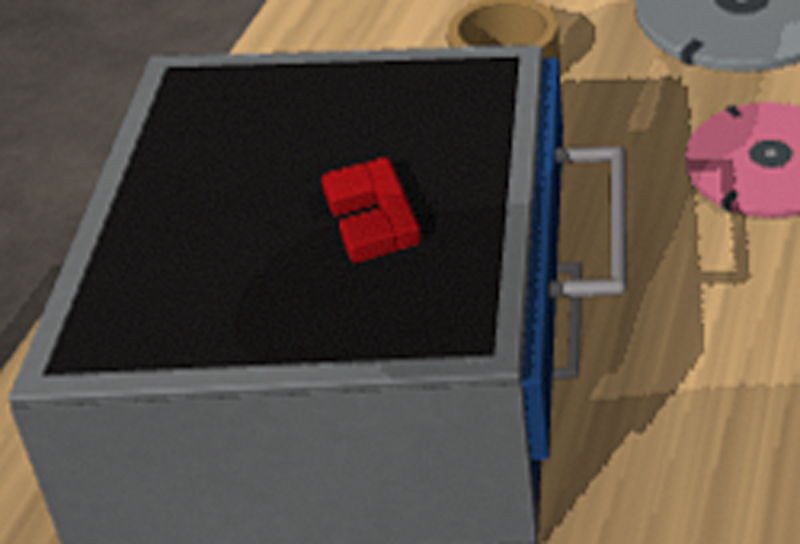

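The bar predicted from the top view lies at (282,238) to (282,281) in the side picture. It is seen there at about (283,237) to (283,281), so it agrees: yaw 12°, handle at (0.601, 0.091). Next I compute the move to just above the handle.

```bash
cat >> h.py <<'E'
yaw=np.radians(12.0);xc=np.array([np.cos(yaw),np.sin(yaw),0]);yc=np.array([-xc[1],xc[0],0]);zc=np.array([0,0,1.])
hand=np.array([.601,.091,.132]);org=hand+.055*xc-[0,0,.132]
RT=R.from_matrix(np.c_[yc,xc,-zc])      # fingers close along cabinet x
RS=R.from_matrix(np.c_[xc,-yc,-zc])     # fingers close along cabinet y
disc=np.array([.5784,-.3534,.012])
E
python3 - <<'E'
from h import *
print(rel(hand+[0,0,.1],RT))
E
```

```text
(array([ 59.34, -44.34,   1.83]), array([-1.000e-02, -1.000e-02, -1.349e+01]))
```

>>> send_rows --dr '[[0,0,-1.6],[0,0,-3.2],[0,0,-4.8],[0,0,-6.4],[0,0,-8],[0,0,-9.6],[0,0,-11.2],[0,0,-13.5]]' --xyz '[[5,-3.7,0.2],[10,-7.4,0.3],[15,-11.1,0.5],[20,-14.8,0.6],[25,-18.5,0.8],[30,-22.2,0.9],[35,-25.9,1.1],[40,-29.6,1.2]]' --jaw '[47,47,47,47,47,47,47,47]'

```text
time_s: 1.1
eef_pos: [0.4742, -0.1146, 0.2381]
eef_rot: [0.0, 0.647, 0.762, -0.0]
wrist_force: [0.6, -1.0, -0.6]
opening: 0.471
grasp_force: 0.0
```

Run:
```python
from h import *
print(rel(hand+[0,0,.1],RT),pose()[2]["time_s"])
```

```text
(array([18.22, 15.85,  0.61]), array([ 0.  ,  0.  , -0.44])) 1.1
```

>>> send_rows --dr '[[0,0,-0.4],[0,0,-0.4],[0,0,-0.4],[0,0,-0.4],[0,0,-0.4],[0,0,-0.4],[0,0,-0.4],[0,0,-0.4]]' --xyz '[[4,3.5,0.1],[8,7,0.2],[12,10.5,0.4],[16,14,0.5],[18.2,15.9,0.6],[18.2,15.9,0.6],[18.2,15.9,0.6],[18.2,15.9,0.6]]' --jaw '[47,47,47,47,47,47,47,47]'

```text
time_s: 2.1
eef_pos: [0.6017, 0.0871, 0.2323]
eef_rot: [-0.0, 0.634, 0.774, -0.0]
wrist_force: [-1.1, -0.1, -0.2]
opening: 0.471
grasp_force: 0.0
```

Run:
```python
from h import *
print(rel(hand+[0,0,.1],RT),rel(hand,RT))
c=ctrl.calibration("wrist");im=ctrl.camera("wrist");cv2.imwrite("pics/w1.png",im[...,::-1])
print(c["world_from_camera"],proj("wrist",hand+.065*yc,c),proj("wrist",hand-.065*yc,c),proj("wrist",hand,c))
```

```text
(array([0.39, 0.01, 0.03]), array([-0.  ,  0.  , -0.11])) (array([3.900e-01, 1.000e-02, 1.003e+01]), array([-0.  ,  0.  , -0.11]))
[[ 9.80696540e-01 -1.86271506e-01 -5.94745599e-02  5.86488546e-01]
 [ 1.95535032e-01  9.33309069e-01  3.01164793e-01  1.63883197e-01]
 [-5.90273428e-04 -3.06980631e-01  9.51715579e-01  3.55401638e-01]
 [ 0.00000000e+00  0.00000000e+00  0.00000000e+00  1.00000000e+00]] [321.74869578 108.60721278] [324.03237859 282.09270011] [322.98730432 202.70110532]
```

View pics/w1.png

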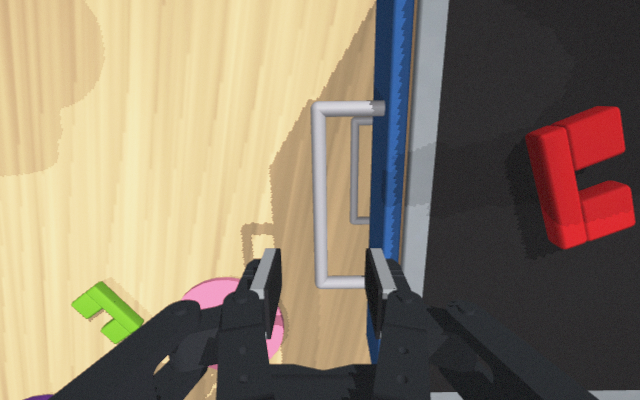

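The bar runs from (319,105) to (321,283), which is within 3 px of the prediction. The fingers straddle it. I'll go down and grip.

>>> send_rows --dr '[[0,0,-0.1],[0,0,-0.1],[0,0,-0.1],[0,0,-0.1],[0,0,-0.1],[0,0,-0.1],[0,0,-0.1],[0,0,-0.1]]' --xyz '[[0.4,-0.1,3],[0.4,-0.1,6],[0.4,-0.1,9],[0.4,-0.1,10],[0.4,-0.1,10],[0.4,-0.1,10],[0.4,-0.1,10],[0.4,-0.1,10]]' --jaw '[47,47,47,47,30,0,0,0]'

```text
time_s: 3.15
eef_pos: [0.5987, 0.0911, 0.1336]
eef_rot: [-0.001, 0.629, 0.777, -0.002]
wrist_force: [-10.0, -3.2, 7.2]
opening: 0.095
grasp_force: 58.5
```

>>> send_rows --dr '[[0,0,0],[0,0,0],[0,0,0],[0,0,0],[0,0,0],[0,0,0],[0,0,0],[0,0,0]]' --xyz '[[0,0,0],[0,-0.5,0],[0,-1,0],[0,-1.5,0],[0,-2,0],[0,-3,0],[0,-4,0],[0,-5,0]]' --jaw '[0,0,0,0,0,0,0,0]'

```text
time_s: 4.15
eef_pos: [0.5523, 0.0811, 0.1336]
eef_rot: [0.002, 0.629, 0.777, 0.001]
wrist_force: [4.9, -2.0, 4.9]
opening: 0.093
grasp_force: 59.7
```

>>> send_rows --dr '[[0,0,0],[0,0,0],[0,0,0],[0,0,0],[0,0,0],[0,0,0],[0,0,0],[0,0,0]]' --xyz '[[0,-1.5,0],[0,-3,0],[0,-4.5,0],[0,-6,0],[0,-7.5,0],[0,-8.5,0],[0,-9.5,0],[0,-10.1,0]]' --jaw '[0,0,0,0,0,0,0,0]'

```text
time_s: 5.15
eef_pos: [0.4536, 0.0598, 0.1336]
eef_rot: [0.002, 0.629, 0.777, 0.001]
wrist_force: [6.2, -2.2, 4.5]
opening: 0.092
grasp_force: 60.1
```

Run:
```python
from h import *
x,r,o=pose();print((x-hand)@xc,(x-hand)@yc,o["wrist_force"]@xc,o["wrist_force"])
```

```text
-0.15069787235960322 0.0001412403761706323 5.634134730908044 [ 6.22318279 -2.17908183  4.45054495]
```

>>> send_rows --dr '[[0,0,0],[0,0,0],[0,0,0],[0,0,0],[0,0,0],[0,0,0],[0,0,0],[0,0,0]]' --xyz '[[0,0,0],[0,0,0],[0,0.2,0],[0,0.2,0],[0,0.2,-3],[0,0.2,-7],[0,0.2,-12],[0,0.2,-16]]' --jaw '[20,40,45,45,45,45,45,45]'

```text
time_s: 6.15
eef_pos: [0.4547, 0.0609, 0.2942]
eef_rot: [0.0, 0.629, 0.777, 0.0]
wrist_force: [0.3, -0.4, 0.9]
opening: 0.449
grasp_force: 0.0
```

Run:
```python
from h import *
c=ctrl.calibration("wrist");im=ctrl.camera("wrist");cv2.imwrite("pics/w2.png",im[...,::-1])
h=hand-.146*xc;print([proj("wrist",h+s*.065*yc,c) for s in(1,-1)])
for s in(1,-1):
  p=org-.065*xc+s*.062*yc+[0,0,.138];print(p,proj("wrist",p,c))
print(pose()[:1])
```

```text
[array([326.61842235, 111.48090446]), array([326.24026671, 251.3981346 ])]
[0.578328   0.14956603 0.138     ] [491.54824492 115.48496098]
[0.60410905 0.02827573 0.138     ] [470.87331893 251.28930223]
(array([0.45706619, 0.06070683, 0.29970814]),)
```

View pics/w2.png

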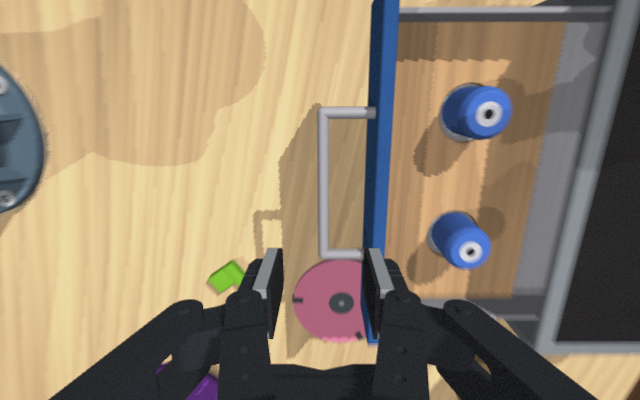

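The drawer is open and caught, with the handle at (323,112) to (323,253), as predicted for 0.146. The feet's tops are at (488,114) and (470,251). I'll go to the left foot first.

Run:
```python
from h import *
c=ctrl.calibration("wrist")
for uv in[(488.5,114),(470.5,251)]: 
  p=onz("wrist",uv,.138,c);p2=p.copy();p2[2]=.122;print(p,(p-org)@xc,(p-org)@yc,rel(p2+[0,0,.08],RT),rel(p2,RT)[0])
```

```text
[0.58221888 0.15011196 0.138     ] -0.06108064386665362 0.06172504120408941 (array([ 6.16, 14.02,  9.87]), array([0.08, 0.03, 0.01])) [ 6.19 13.95 17.87]
[0.61133177 0.02550179 0.138     ] -0.058511851482246496 -0.06621501098895287 (array([-6.63, 14.27,  9.91]), array([0.08, 0.03, 0.01])) [-6.61 14.2  17.91]
```

>>> send_rows --dr '[[0,0,0],[0,0,0],[0,0,0],[0,0,0],[0,0,0],[0,0,0],[0,0,0],[0,0,0]]' --xyz '[[2,4.5,1],[4,9,4],[6.2,13.5,7],[6.2,13.5,9],[6.2,13.5,9],[6.2,13.5,9],[6.2,13.5,9],[6.2,13.5,9]]' --jaw '[75,75,75,75,75,75,75,75]'

```text
time_s: 7.2
eef_pos: [0.5742, 0.1494, 0.2037]
eef_rot: [0.001, 0.629, 0.777, 0.001]
wrist_force: [-0.5, 0.3, 0.2]
opening: 0.755
grasp_force: 0.0
```

Run:
```python
from h import *
c=ctrl.calibration("wrist");im=ctrl.camera("wrist");cv2.imwrite("pics/w3.png",im[...,::-1])
for s in(1,-1):
  p=org-.066*xc+s*.062*yc+[0,0,.138];print(proj("wrist",p,c))
p=org-.066*xc+.062*yc+[0,0,.122];print(rel(p,RT))
```

```text
[327.6230041  227.27867657]
[327.09377713 383.21370527]
(array([-0.07,  0.31,  8.15]), array([ 0.02,  0.  , -0.  ]))
```

View pics/w3.png

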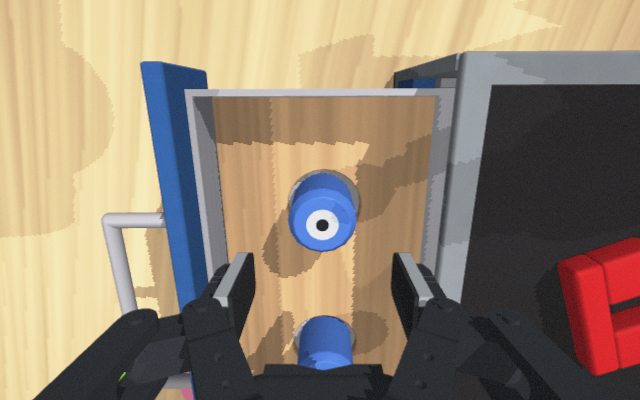

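The foot's disc is at (322,225) against a prediction of (327.6,227), so the foot sits about 4.5 mm towards -x. The TCP is already nearly above it. I'll go down and grip.

>>> send_rows --dr '[[0,0,0],[0,0,0],[0,0,0],[0,0,0],[0,0,0],[0,0,0],[0,0,0],[0,0,0]]' --xyz '[[0.1,-0.1,2.5],[0.1,-0.1,5],[0.1,-0.1,7],[0.1,-0.1,8.2],[0.1,-0.1,8.2],[0.1,-0.1,8.2],[0.1,-0.1,8.2],[0.1,-0.1,8.2]]' --jaw '[75,75,75,75,75,40,40,40]'

```text
time_s: 8.25
eef_pos: [0.5736, 0.1504, 0.1217]
eef_rot: [0.001, 0.629, 0.777, 0.001]
wrist_force: [-0.1, 0.4, 5.2]
opening: 0.498
grasp_force: 61.9
```

>>> send_rows --dr '[[0,0,0],[0,0,0],[0,0,0],[0,0,0],[0,0,0],[0,0,0],[0,0,0],[0,0,0]]' --xyz '[[0,0,0],[0,0,-0.5],[0,0,-1.5],[0,0,-3],[0,0,-5],[0,0,-7],[0,0,-8],[0,0,-8]]' --jaw '[40,40,40,40,40,40,40,40]'

```text
time_s: 9.25
eef_pos: [0.573, 0.1504, 0.2014]
eef_rot: [0.001, 0.629, 0.777, 0.001]
wrist_force: [-0.1, -0.3, -5.1]
opening: 0.495
grasp_force: 61.5
```

```bash
cat >> h.py <<'E'
def weigh(n=14):
    f=[]
    for _ in range(n):
        ctrl.camera("wrist");o=ctrl.get_obs();f.append(np.r_[o["wrist_force"],o["joint_efforts"][1:3]])
    f=np.array(f[4:]);return f.mean(0).round(2),f.std(0).round(2)
E
python3 - <<'E'
from h import *
print(weigh());x,r,o=pose();print(x,o["grasp_force"],o["opening"],o["time_s"])
E
```

```text
(array([ 1.000e-02, -0.000e+00, -4.830e+00, -5.025e+01, -3.604e+01]), array([0.35, 0.44, 0.47, 0.11, 0.05]))
[0.57254636 0.15038561 0.20027092] 61.53530335519463 0.4942871882336346 9.95
```

The left foot weighs about 4.8 N and is likely the heavier. I'll set it back gently and feel the right one.

>>> send_rows --dr '[[0,0,0],[0,0,0],[0,0,0],[0,0,0],[0,0,0],[0,0,0],[0,0,0],[0,0,0]]' --xyz '[[0,0,2],[0,0,4.5],[0,0,6],[0,0,7],[0,0,7.5],[0,0,7.9],[0,0,7.9],[0,0,7.9]]' --jaw '[40,40,40,40,40,40,40,40]'

```text
time_s: 10.95
eef_pos: [0.5729, 0.1504, 0.1218]
eef_rot: [0.0, 0.629, 0.777, 0.0]
wrist_force: [-0.2, 0.5, -4.1]
opening: 0.502
grasp_force: 61.6
```

>>> send_rows --dr '[[0,0,0],[0,0,0],[0,0,0],[0,0,0],[0,0,0],[0,0,0],[0,0,0],[0,0,0]]' --xyz '[[0,0,0],[0,0,0],[0,0,0],[0,0,-2],[0,0,-5],[0,0,-8],[-4,0,-8],[-8,0,-8]]' --jaw '[60,75,75,75,75,75,75,75]'

```text
time_s: 11.95
eef_pos: [0.5901, 0.0717, 0.2039]
eef_rot: [0.001, 0.629, 0.778, 0.001]
wrist_force: [0.0, -0.6, -0.6]
opening: 0.753
grasp_force: 0.0
```

>>> send_rows --dr '[[0,0,0],[0,0,0],[0,0,0],[0,0,0],[0,0,0],[0,0,0],[0,0,0],[0,0,0]]' --xyz '[[-4.4,0,0],[-4.4,0,0],[-4.4,0,0],[-4.4,0,0],[-4.4,0,0],[-4.4,0,0],[-4.4,0,0],[-4.4,0,0]]' --jaw '[75,75,75,75,75,75,75,75]'

```text
time_s: 12.95
eef_pos: [0.5983, 0.0292, 0.2012]
eef_rot: [-0.0, 0.629, 0.777, -0.0]
wrist_force: [-0.0, -0.6, 0.5]
opening: 0.749
grasp_force: 0.0
```

Run:
```python
from h import *
print(weigh(10))
c=ctrl.calibration("wrist");im=ctrl.camera("wrist");cv2.imwrite("pics/w4.png",im[...,::-1])
x,r,o=pose();print(x,o["time_s"])
p=x.copy();p[2]=.138;print(proj("wrist",p,c))
```

```text
(array([ 5.000e-01, -1.000e-02,  5.400e-01, -4.818e+01, -3.389e+01]), array([0.28, 0.37, 0.57, 0.  , 0.  ]))
[0.59833676 0.02903236 0.2012773 ] 13.5
[322.79095514 227.86174852]
```

View pics/w4.png

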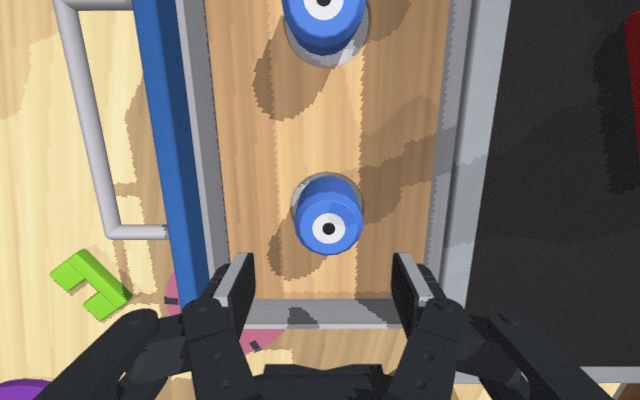

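The left foot is back in its pocket, top at (323,2). The right foot's disc is at (328,229) against the TCP at (323,228), so I shift +0.4 cm along tool y, go down and lift.

>>> send_rows --dr '[[0,0,0],[0,0,0],[0,0,0],[0,0,0],[0,0,0],[0,0,0],[0,0,0],[0,0,0]]' --xyz '[[-0.1,0.4,2],[-0.1,0.4,5],[-0.1,0.4,7],[-0.1,0.4,8],[-0.1,0.4,8],[-0.1,0.4,8],[-0.1,0.4,8],[-0.1,0.4,8]]' --jaw '[75,75,75,75,75,40,40,40]'

```text
time_s: 14.5
eef_pos: [0.6035, 0.0288, 0.1227]
eef_rot: [0.001, 0.629, 0.777, 0.001]
wrist_force: [-0.5, 0.6, 5.3]
opening: 0.498
grasp_force: 61.4
```

>>> send_rows --dr '[[0,0,0],[0,0,0],[0,0,0],[0,0,0],[0,0,0],[0,0,0],[0,0,0],[0,0,0]]' --xyz '[[0,0,0],[0,0,-0.5],[0,0,-1.5],[0,0,-3],[0,0,-5],[0,0,-7],[0,0,-8],[0,0,-8]]' --jaw '[40,40,40,40,40,40,40,40]'

```text
time_s: 15.5
eef_pos: [0.6031, 0.0288, 0.2026]
eef_rot: [0.001, 0.629, 0.777, 0.001]
wrist_force: [-0.3, -0.3, -1.2]
opening: 0.497
grasp_force: 60.9
```

Run:
```python
from h import *
print(weigh());x,r,o=pose();print(x,o["grasp_force"],o["opening"],o["time_s"])
```

```text
(array([ 2.300e-01, -3.000e-02, -1.400e+00, -4.954e+01, -3.458e+01]), array([0.66, 0.3 , 0.4 , 0.11, 0.05]))
[0.60246123 0.02893908 0.20123731] 60.937319439835846 0.49393048140303886 16.2
```

The right foot weighs about 1.5 N against 4.8 N, so the left one is the heavier. I'll put the right one back and take the left.

>>> send_rows --dr '[[0,0,0],[0,0,0],[0,0,0],[0,0,0],[0,0,0],[0,0,0],[0,0,0],[0,0,0]]' --xyz '[[0,0,2],[0,0,4.5],[0,0,6],[0,0,7],[0,0,7.5],[0,0,7.9],[0,0,7.9],[0,0,7.9]]' --jaw '[40,40,40,40,40,40,40,40]'

```text
time_s: 17.2
eef_pos: [0.6028, 0.0289, 0.1227]
eef_rot: [0.0, 0.629, 0.777, 0.0]
wrist_force: [0.8, -0.5, -0.4]
opening: 0.493
grasp_force: 61.1
```

>>> send_rows --dr '[[0,0,0],[0,0,0],[0,0,0],[0,0,0],[0,0,0],[0,0,0],[0,0,0],[0,0,0]]' --xyz '[[0,0,0],[0,0,0],[0,0,0],[0,0,-2],[0,0,-5],[0,0,-8],[4,0,-8],[8,0,-8]]' --jaw '[60,75,75,75,75,75,75,75]'

```text
time_s: 18.2
eef_pos: [0.5867, 0.1077, 0.2048]
eef_rot: [0.001, 0.63, 0.777, 0.001]
wrist_force: [-0.1, 0.2, -0.2]
opening: 0.749
grasp_force: 0.0
```

>>> send_rows --dr '[[0,0,0],[0,0,0],[0,0,0],[0,0,0],[0,0,0],[0,0,0],[0,0,0],[0,0,0]]' --xyz '[[4.4,-0.4,0],[4.4,-0.4,0],[4.4,-0.4,0],[4.4,-0.4,0],[4.4,-0.4,0],[4.4,-0.4,0],[4.4,-0.4,0],[4.4,-0.4,0]]' --jaw '[75,75,75,75,75,75,75,75]'

```text
time_s: 19.2
eef_pos: [0.5728, 0.1493, 0.2022]
eef_rot: [-0.0, 0.629, 0.777, -0.0]
wrist_force: [-0.4, 0.6, -0.3]
opening: 0.75
grasp_force: 0.0
```

Run:
```python
from h import *
c=ctrl.calibration("wrist");im=ctrl.camera("wrist");cv2.imwrite("pics/w5.png",im[...,::-1])
x,r,o=pose();print(x,o["time_s"])
p=x.copy();p[2]=.138;print(proj("wrist",p,c))
```

```text
[0.57274034 0.14934924 0.20223974] 19.25
[322.83802631 227.15154506]
```

View pics/w5.png

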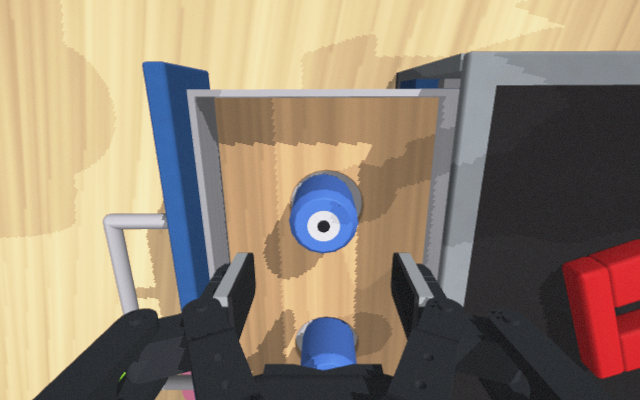

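The foot's disc is at (323,226), exactly under the TCP. I'll grip and lift it.

>>> send_rows --dr '[[0,0,0],[0,0,0],[0,0,0],[0,0,0],[0,0,0],[0,0,0],[0,0,0],[0,0,0]]' --xyz '[[0.1,0,2.5],[0.1,0,5],[0.1,0,7],[0.1,0,8],[0.1,0,8],[0.1,0,8],[0.1,0,8],[0.1,0,8]]' --jaw '[75,75,75,75,75,40,40,40]'

```text
time_s: 20.25
eef_pos: [0.5733, 0.1504, 0.1237]
eef_rot: [0.001, 0.629, 0.777, 0.001]
wrist_force: [-1.9, -0.5, 6.3]
opening: 0.494
grasp_force: 61.8
```

>>> send_rows --dr '[[0,0,0],[0,0,0],[0,0,0],[0,0,0],[0,0,0],[0,0,0],[0,0,0],[0,0,0]]' --xyz '[[0,0,0],[0,0,-0.5],[0,0,-2],[0,0,-5],[0,0,-8],[0,0,-11],[0,0,-12],[0,0,-12]]' --jaw '[40,40,40,40,40,40,40,40]'

```text
time_s: 21.25
eef_pos: [0.5727, 0.1504, 0.2427]
eef_rot: [0.0, 0.629, 0.777, 0.0]
wrist_force: [-0.0, 0.2, -5.0]
opening: 0.499
grasp_force: 62.0
```

Run:
```python
from h import *
print(weigh(8));x,r,o=pose();print(x,o["time_s"])
p=disc.copy();p[2]=.144;print(rel(p,RT))
```

```text
(array([-9.000e-02, -2.000e-02, -4.690e+00, -4.953e+01, -3.736e+01]), array([0.52, 0.27, 0.38, 0.13, 0.07]))
[0.5722404  0.15034935 0.24150124] 21.65
(array([-49.4 ,  -9.87,   9.75]), array([-0.01, -0.  ,  0.  ]))
```

>>> send_rows --dr '[[0,0,0],[0,0,0],[0,0,0],[0,0,0],[0,0,0],[0,0,0],[0,0,0],[0,0,0]]' --xyz '[[-3,-0.6,0],[-7,-1.4,0],[-12,-2.4,0],[-17,-3.4,0],[-22,-4.4,0],[-27,-5.4,0],[-31,-6.2,0],[-34,-6.8,0]]' --jaw '[40,40,40,40,40,40,40,40]'

```text
time_s: 22.65
eef_pos: [0.5765, -0.1984, 0.242]
eef_rot: [-0.0, 0.63, 0.777, -0.0]
wrist_force: [0.1, 0.3, -5.3]
opening: 0.492
grasp_force: 61.9
```

>>> send_rows --dr '[[0,0,0],[0,0,0],[0,0,0],[0,0,0],[0,0,0],[0,0,0],[0,0,0],[0,0,0]]' --xyz '[[-4,-0.8,1],[-8,-1.6,3],[-12,-2.4,5],[-14.5,-2.9,7],[-15.4,-3.1,9],[-15.4,-3.1,9.8],[-15.4,-3.1,9.8],[-15.4,-3.1,9.8]]' --jaw '[40,40,40,40,40,40,40,40]'

```text
time_s: 23.65
eef_pos: [0.5794, -0.3527, 0.1455]
eef_rot: [0.001, 0.629, 0.778, 0.0]
wrist_force: [0.0, 0.6, -4.6]
opening: 0.494
grasp_force: 62.0
```

Run:
```python
from h import *
print(weigh(8));x,r,o=pose();print(x,o["time_s"],o["grasp_force"],o["dq"].round(3))
p=disc.copy();p[2]=.144;print(rel(p,RT))
a=ctrl.camera("side")[100:340,60:460];cv2.imwrite("pics/s2.png",cv2.resize(a[...,::-1],None,fx=2,fy=2,interpolation=cv2.INTER_CUBIC))
print(proj("side",disc))
```

```text
(array([  0.25,   0.7 ,  -5.18, -61.52, -35.45]), array([0.35, 0.29, 0.28, 0.04, 0.01]))
[ 0.57863768 -0.35337809  0.14457417] 24.05 61.96411663200706 [-0.001  0.004  0.001  0.    -0.001 -0.001]
(array([ 0.  , -0.02,  0.06]), array([0., 0., 0.]))
[322.05313383 190.3315968 ]
```

View pics/s2.png

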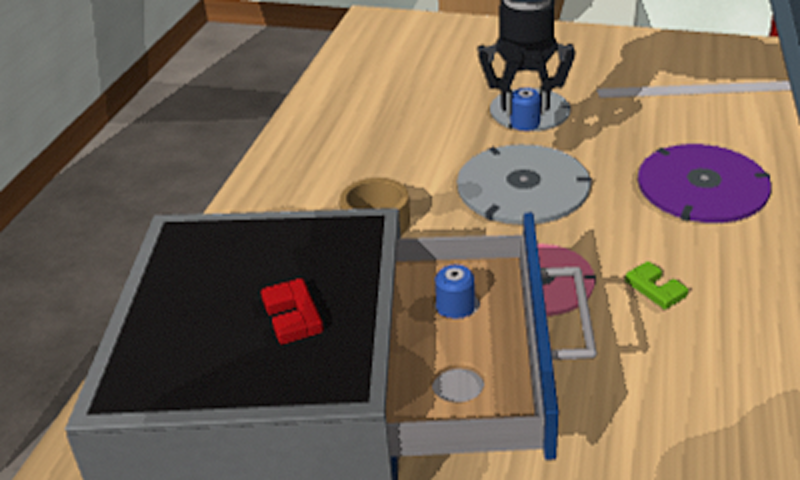

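The drawer is open. The lighter foot stands upright in the right pocket at (455,290). The heavier foot is held upright at (525,108), above the large grey disc, whose seat at (523,180) matches the prediction of (524,180). The arm is still, so I hand in.

```bash
python3 -c "
from bench import ctrl
print(ctrl.hand_in())"
```

```text
the job is handed in; nothing more can be done
None
```

I handed the job in: the drawer is caught open, the lighter foot (about 1.5 N) is back in the right pocket, and the gripper holds the heavier one (about 5 N) still and upright about 10 cm above the middle of the large grey disc; the tape roll and the clips were not touched.

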